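Test the spring keys of a finished dulzaina

TASK

The keys of the wooden shawm lying in the cradle have just been fitted: try their springs. With the fingertips press the touchpiece of each of its three metal keys gently and well down, one at a time, and lift clear off so that it springs back up before going to the next: first the key nearest the flared bell, then the middle one, then the one nearest the reed end. Do not grip, lift or shift the instrument, which must stay in its cradle, and leave the things lying around it alone.

Things in the scene. Friction and masses are not known exactly. Their poses are not given: they have to be found in the camera images.
- dulzaina: conical shawm of dark wood, loose in its cradle, 0.3 to 0.45 kg, three steel keys in a row along its top. Origin on its axis, 75 mm above the bench; x along the axis to the flared bell (rim at x = +210 mm, 72 mm across), z up. Reed end at x = -190 mm; a thin brass tube sticks out 32 mm more. 24 mm thick at the reed end, 40 mm where the bell begins (x = +150 mm)
- touch_bell (a point): centre of the top face of the touchpiece of the key nearest the bell: a round steel disc 21 mm across, 3 mm thick, about 108 mm above the bench. x axis to the bell, z up; moves with the key. The key is a 55 mm lever lying lengthways: pivot 30 mm from here towards the bell and 6 mm lower, round pad cup beyond it. Press straight down; the wood is about 14 mm below, nothing near stands higher.
- touch_middle (a point): centre of the top face of the touchpiece of the middle key: an oblong steel plate 24 mm (lengthways) by 15 mm, 3 mm thick, about 106 mm above the bench. x axis to the bell, z up; moves with the key. The key is a 55 mm lever lying lengthways: pivot 30 mm from here towards the bell and 6 mm lower, round pad cup beyond it. Press straight down; the wood is about 14 mm below, nothing near stands higher.
- touch_reed (a point): centre of the top face of the touchpiece of the key nearest the reed end: a drop-shaped steel plate, 17 mm across and about 20 mm long, 3 mm thick, about 104 mm above the bench. x axis to the bell, z up; moves with the key. The key is a 55 mm lever lying lengthways: pivot 30 mm from here towards the bell and 6 mm lower, round pad cup beyond it. Press straight down; the wood is about 14 mm below, nothing near stands higher.
- key_bell (a joint): turn of the key nearest the bell (rad): 0 = up at rest (pad shut), 0.27 = fully down against a hard stop, the touchpiece then 8 mm lower. It counts as pressed from 0.12 (3.6 mm). A spring pushes it back up: about 0.7 N at the touchpiece at first, 2.4 N at 0.12, 4.5 N fully down; against the hard stop the force climbs steeply, so come down slowly.
- key_middle (a joint): turn of the middle key (rad): 0 = up at rest (pad shut), 0.27 = fully down against a hard stop, the touchpiece then 8 mm lower. It counts as pressed from 0.12 (3.6 mm). A spring pushes it back up: about 0.7 N at the touchpiece at first, 2.4 N at 0.12, 4.5 N fully down; against the hard stop the force climbs steeply, so come down slowly.
- key_reed (a joint): turn of the key nearest the reed end (rad): 0 = up at rest (pad shut), 0.27 = fully down against a hard stop, the touchpiece then 8 mm lower. It counts as pressed from 0.12 (3.6 mm). A spring pushes it back up: about 0.7 N at the touchpiece at first, 2.4 N at 0.12, 4.5 N fully down; against the hard stop the force climbs steeply, so come down slowly.
- cradle: fixed plywood board 360 x 100 x 18 mm carrying two cork-faced V rests that hold the instrument at x = -150 and +110 mm; nothing on it is higher than 85 mm. Origin on the bench under the instrument's origin, x towards the bell, z up
- oiler: bystander: small white needle oiler, 34 mm across, 102 mm tall, standing; origin under its base
- bell_blank: bystander: turned pale wooden bell blank standing on its wide end, 68 mm across, 76 mm tall; origin under its base
- ferrule: bystander: loose brass ferrule (ring) 48 mm across, 16 mm high, lying flat; origin under its centre
- screwdriver: bystander: small screwdriver, 150 mm long, lying on the bench beside the cradle; origin under its middle

How it is judged (in metres and radians):
On the way, in this order (a step that is already met when the one before it is completed fails the run):
1. the key nearest the bell is pressed down by the fingers, at least 0.12 of its 0.27 rad, the other two keys up (value of joint key_bell above 0.12 rad and contact force between the fingers and dulzaina above 0.3 N and value of joint each of key_middle, key_reed below 0.05 rad), for 0.05 s.
2. the fingers are off the instrument and that key has sprung back (value of joint key_bell below 0.03 rad and contact force between the fingers and dulzaina below 0.05 N), for 0.05 s.
3. the middle key is pressed down by the fingers, at least 0.12 of its 0.27 rad, the other two keys up (value of joint key_middle above 0.12 rad and contact force between the fingers and dulzaina above 0.3 N and value of joint each of key_bell, key_reed below 0.05 rad), for 0.05 s.
4. the fingers are off the instrument and that key has sprung back (value of joint key_middle below 0.03 rad and contact force between the fingers and dulzaina below 0.05 N), for 0.05 s.
5. the key nearest the reed end is pressed down by the fingers, at least 0.12 of its 0.27 rad, the other two keys up (value of joint key_reed above 0.12 rad and contact force between the fingers and dulzaina above 0.3 N and value of joint each of key_bell, key_middle below 0.05 rad), for 0.05 s.
6. the fingers are off the instrument and that key has sprung back (value of joint key_reed below 0.03 rad and contact force between the fingers and dulzaina below 0.05 N), for 0.05 s.
At the end, for the whole second after the job is handed in: all three keys are up (below 0.03 rad), the instrument lies at rest in its cradle within 12 mm of where it was and rolled less than 0.2 rad, and the four things around it are within 25 mm of where they were (value of joint each of key_bell, key_middle, key_reed below 0.03 rad and distance of dulzaina from where it was at the start of the episode below 0.012 m and angle between the z axis of dulzaina and the z axis of cradle, either way round below 0.2 rad and linear speed of dulzaina below 0.01 m/s and distance of each of oiler, bell_blank, ferrule, screwdriver from where it was at the start of the episode below 0.025 m); the robot touches nothing.
It fails at once if two keys are pressed at once (value of joint each of key_bell, key_middle above 0.1 rad or value of joint each of key_middle, key_reed above 0.1 rad or value of joint each of key_bell, key_reed above 0.1 rad).
It fails at once if the instrument is pressed hard (over 25 N) (contact force between any of the fingers, the arm and dulzaina above 25 N).
It fails at once if the instrument is lifted or shifted in its cradle (over 15 mm) (distance of dulzaina from where it was at the start of the episode above 0.015 m).
It fails at once if a thing lying around is disturbed (moved over 25 mm) (distance of any of oiler, bell_blank, ferrule, screwdriver from where it was at the start of the episode above 0.025 m).
It also fails if it takes over 51 s, if anything falls off the work surface, if the arm or the gripper's body presses on something with over 40 N, if the wrist force passes 120 N, or if a joint passes its speed limit or range.

ROBOT

A 6-joint arm with a two-finger parallel gripper is mounted at the origin on the work surface. World frame = base frame: x ahead of the robot, y to its left, z up, the work surface at z = 0. Lengths are in m, angles in degrees, forces in N, time in s.
With the tool pointing down it reaches from about 0.375 to 0.9 m from the base axis. Payload 3.1 kg.
Tool frame: the origin (TCP) lies at the very end of the fingers, on their centre line; the grasp point (between the pads) lies 19 mm behind it; z points along the fingers, x is the direction in which the jaws open and shut, and the axes are right-handed (so a half turn about z gives the same grasp; the last joint's range is limited). The gripper opens to 85 mm and grips with 20 to 120 N. Pads are 22 mm wide; open, the fingers measure 114 mm over their backs; the gripper's body (76 mm by 85 mm) begins 54 mm behind the grasp point. The pads swing forward as they close: fully open they stand 13 mm farther back than shut.
Start: joints at [58.356, 30.224, 82.088, -0, 67.689, -10.227], TCP at [0.228, 0.582, 0.231] pointing down, gripper open.
Joint ranges: [-176.69, 176.69], [-43.24, 126.21], [12.49, 139.97], [-82, 262], [0, 151.66], [-163.58, 163.58]. Speed limits (degrees/s): [159.86, 159.86, 180, 180, 180, 180].

INTERFACE

Orientations are given as a 3x3 rotation matrix whose columns are the frame's x, y, z axes.
In Python, from plant import robot gives the robot as it stands. The module is installed in compiled form; this text tells all that it offers.
- The arm moves only by the shell command python3 -m inch 'ROWS' [FORCE]. ROWS is JSON, a list of rows, each a list of 7 numbers: the shift along the tool's x, y, z normalised to -1 to 1, where 1 is 500 mm, then the turn, a rotation vector about the tool's x, y, z normalised to -1 to 1, where 1 is 180 degrees, then the opening, from 0 (shut) to 1 (fully open). A call has exactly 5 rows; each row shifts and turns the pose as measured when the row begins, along the tool's axes as they then stand; what a row does not reach is not made up. A row lasts 1/10 s, in which the tool goes at most 50 mm and 8.59 degrees, less where a joint would pass 70% of its speed; a pose out of reach is approached as far as the arm can. A call with a number of a shift or a turn outside -1 to 1 is refused whole. A call with a gripper value outside its range is refused whole. The fingers move at their own pace and stop on an object; FORCE is the grip in N (left out, the last holds). Time passes only in rows, so rows that do not move let the fingers close, or fill a call up. It gives the time, the measured TCP pose, the force and the opening at its end, in the units of the state.
- robot.state(): the state, without advancing time (a new reading comes with each control period).
- robot.camera(name): name is "scene" or "top" or "wrist"; returns (picture, depth): 420x560x3 uint8, blue, green, red; 420x560 float32, m along the optical axis (not along the pixel's ray), 0 where there is no reading.
- robot.get_calibration(name): a dict with "vfov" (degrees; the focal length in pixels is half the picture's height over the tangent of half this angle, whatever the lens; pixels are square), "cx", "cy" (the principal point, pixels), "pose" (4x4, takes a point from camera to world coordinates). Camera axes: x right, y down, z forward; pixel columns grow to the right and rows downward; lengths in m; the calibration is good to about 2 mm. A picture is of the moment at which its call begins: read the wrist's pose just before it. get_calibration takes no time and is no camera call; for the wrist camera it gives the pose at the moment of the call.
- robot.job_done(): hands the job in, once; it reports no verdict.
The state is a dict: "time": time; "joint_positions": joint angles; "qvel": joint speeds; "tau": joint torques, N m; "eef_pos": TCP position; "tool_rot": TCP orientation; "force": force on the tool from outside, world axes, zero at the start; "wrist_torque": the same for the moment, N m; "opening": finger opening in m.
Only numpy, scipy, OpenCV 4.12 (cv2) and the standard library are available. Lean on these libraries where they do the work, as an engineer would, in place of code of your own. Each camera call takes 0.05 s, during which the arm holds its last target.

## Working session

There is one attempt and no reset: what is moved stays moved. The work goes in short steps, Python scripts to look and compute and a shell command to move; the robot and the scene stay as the last step left them, time stands still between calls to the robot, and variables do not carry over. Pictures are saved under pics/ and viewed, and the job is handed in when it is done.

```bash
mkdir -p pics
cat > h.py <<'E'
import numpy as np,cv2
from plant import robot
def cal(n):
    c=robot.get_calibration(n); f=210/np.tan(np.radians(c['vfov'])/2); return f,c['cx'],c['cy'],np.array(c['pose'])
def pts(n,d):
    f,cx,cy,P=cal(n); v,u=np.mgrid[:420,:560]
    p=np.stack([(u-cx)/f*d,(v-cy)/f*d,d],-1); return p@P[:3,:3].T+P[:3,3]
E
python3 - <<'E'
from h import *
for n in ['scene','top']:
    i,d=robot.camera(n); cv2.imwrite(f'pics/{n}0.png',i); np.savez(f'{n}0.npz',i=i,d=d); print(n,cal(n))
s=robot.state();print({k:np.round(v,4) for k,v in s.items()})
E
```

```text
scene (np.float64(484.0629732345664), 278.95611204689135, 206.62282431985923, array([[-0.03013531,  0.81771357, -0.57483596,  1.03932473],
       [ 0.99938097,  0.03509384, -0.00247018,  0.04169705],
       [ 0.0181533 , -0.57455456, -0.81826495,  0.7609503 ],
       [ 0.        ,  0.        ,  0.        ,  1.        ]]))
top (np.float64(380.4479946386083), 280.64120490491007, 210.82550660430735, array([[-1.56497705e-02, -9.97653710e-01,  6.66495250e-02,
         4.99762582e-01],
       [-9.99877052e-01,  1.56804462e-02, -6.28817888e-05,
         1.69753161e-02],
       [-9.82360040e-04, -6.66423146e-02, -9.97776446e-01,
         7.97885622e-01],
       [ 0.00000000e+00,  0.00000000e+00,  0.00000000e+00,
         1.00000000e+00]]))
{'time': np.float64(0.1), 'joint_positions': array([ 5.83550e+01,  3.02745e+01,  8.21478e+01,  2.00000e-04,
        6.76893e+01, -1.02268e+01]), 'qvel': array([-0.0538, -0.0736, -0.297 ,  0.079 , -0.0336, -0.061 ]), 'tau': array([ 1.00000e-04, -4.43304e+01, -1.78586e+01, -2.00000e-04,
        3.90000e-03, -0.00000e+00]), 'eef_pos': array([0.2279, 0.5813, 0.2304]), 'tool_rot': array([[ 3.652e-01,  9.309e-01, -1.000e-03],
       [ 9.309e-01, -3.652e-01, -1.700e-03],
       [-1.900e-03, -3.000e-04, -1.000e+00]]), 'force': array([-0.7053,  0.2597,  0.517 ]), 'wrist_torque': array([ 0.0196,  0.0039, -0.0129]), 'opening': np.float64(0.0858)}
```

View pics/top0.png

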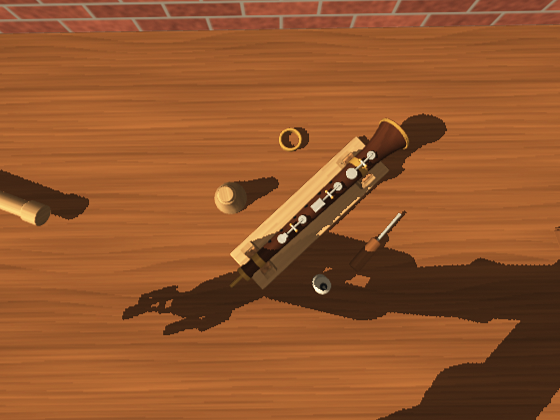

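View pics/scene0.png

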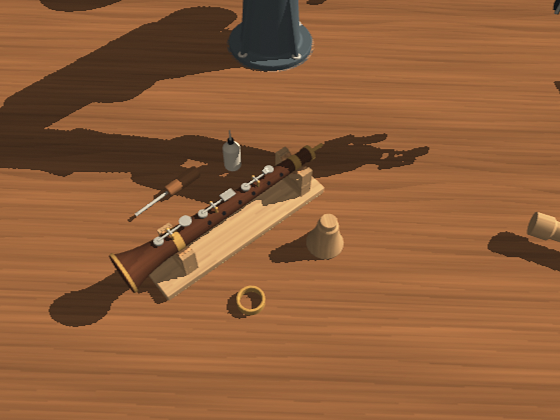

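The top view shows the shawm lying diagonally. Its touchpieces are at about (351,173) bell, (317,205) middle and (282,238) reed, and the round pad cups lie between them. I'll segment the steel now.

Run:
```python
from h import *
def ray(n,u,v,z):
    f,cx,cy,P=cal(n); r=P[:3,:3]@np.array([(u-cx)/f,(v-cy)/f,1]); return P[:3,3]+r*(z-P[2,3])/r[2]
for n in ['top','scene']:
    z=np.load(n+'0.npz'); i,d=z['i'],z['d']; W=pts(n,d)
    hsv=cv2.cvtColor(i,cv2.COLOR_BGR2HSV)
    m=((hsv[...,1]<60)&(hsv[...,2]>140)&(d>0)&(abs(W[...,0]-.5)<.25)).astype(np.uint8)
    m=cv2.morphologyEx(m,cv2.MORPH_OPEN,np.ones((3,3),np.uint8)) if 1 else m
    k,l,st,c=cv2.connectedComponentsWithStats(m)
    for j in range(1,k):
        if st[j,4]<15: continue
        w=W[l==j]; print(n,c[j].round(1),st[j],np.median(w,0).round(4), ray(n,*c[j],.106).round(4))
    x0=200 if n=='top' else 90
    crop=i[100:300,x0:x0+270]; cv2.imwrite(f'pics/{n}c.png',cv2.resize(crop,None,fx=2.9,fy=2.9,interpolation=cv2.INTER_NEAREST))
```

```text
top [351.1 173. ] [346 169  11   9  81] [ 0.6132 -0.1132  0.1076] [ 0.6134 -0.1134  0.106 ]
top [317.5 204.5] [312 200  12  10  75] [ 0.5571 -0.0499  0.1053] [ 0.5565 -0.0504  0.106 ]
top [282.1 237.8] [279 234   7   8  50] [0.4966 0.0152 0.1037] [0.497 0.015 0.106]
scene [238.2 159.3] [236 154   5  11  41] [ 0.4113 -0.0452  0.0236] [ 0.4799 -0.0355  0.106 ]
scene [267.6 168.7] [263 165  10   8  62] [0.4979 0.0171 0.1035] [0.4991 0.0174 0.106 ]
scene [245.3 185.9] [241 183   9   7  56] [ 0.5314 -0.02    0.0963] [ 0.5387 -0.0188  0.106 ]
scene [227.3 194.1] [221 189  14  11  96] [ 0.5566 -0.048   0.1057] [ 0.5573 -0.0478  0.106 ]
scene [158.7 197.5] [154 194  10   8  32] [ 0.5029 -0.1899  0.0138] [ 0.5692 -0.1611  0.106 ]
scene [149.5 204. ] [147 202   6   5  18] [ 0.5187 -0.2043  0.0137] [ 0.5831 -0.1739  0.106 ]
scene [202.6 212.9] [198 210  10   7  59] [ 0.5918 -0.086   0.098 ] [ 0.5972 -0.0846  0.106 ]
scene [185.  220.5] [179 216  13  10 103] [ 0.6136 -0.1108  0.1077] [ 0.613 -0.111  0.106]
scene [158.2 240.5] [154 237   9   8  64] [ 0.6488 -0.1491  0.1001] [ 0.6522 -0.1475  0.106 ]
```

View pics/topc.png

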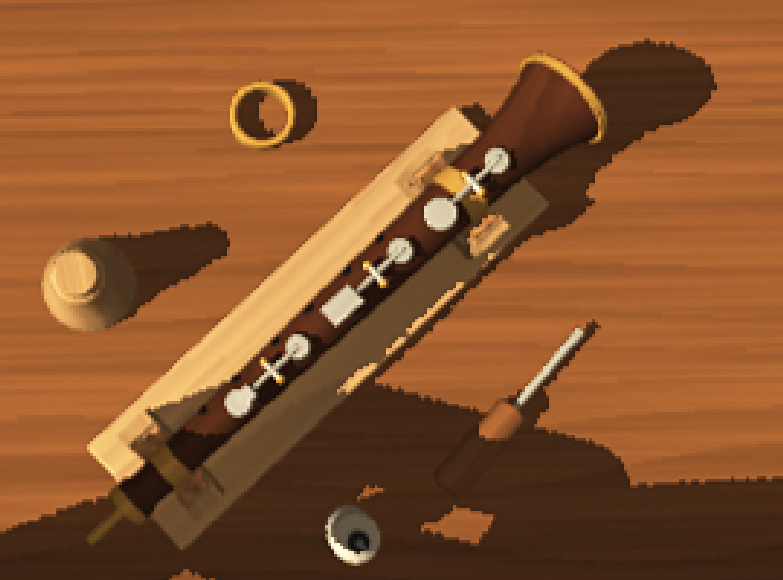

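The two views agree to about 2 mm, and the depth heights (107.6, 105.5 and 103.6 mm) match those given. I'll shut the gripper, turn +26.5° about tool z so the pad width lies along the key row, then travel to a point above the bell key.

```bash
python3 -m inch '[[0,0,0,0,0,0.037,0],[0,0,0,0,0,0.037,0],[0,0,0,0,0,0.037,0],[0,0,0,0,0,0.037,0],[0,0,0,0,0,0,0]]' 20
cat > go.py <<'E'
from h import *
import sys
T={'b':(.6133,-.1121,.1077),'m':(.557,-.049,.1055),'r':(.4975,.016,.1037)}
s=robot.state();R=np.array(s['tool_rot']);t=np.array(T[sys.argv[1]]);p=np.array(s['eef_pos'])
print('t',s['time'],'p',p.round(4),'gap z',round(p[2]-t[2],4),'tool delta units',((R.T@(t-p))/.5).round(4),'yaw of y',np.degrees(np.arctan2(R[1,1],R[0,1])).round(2),'tilt',R[:,2].round(4),'F',np.round(s['force'],2),'open',round(float(s['opening']),4))
E
python3 go.py b
```

```text
time: 0.6
eef_pos: [0.2267, 0.5795, 0.2274]
tool_rot: [[0.756, 0.655, -0.005], [0.655, -0.756, -0.007], [-0.008, 0.003, -1.0]]
force: [-0.5, 0.8, -0.6]
opening: 0.0124
t 0.6 p [0.2267 0.5795 0.2274] gap z 0.1197 tool delta units [-0.32    1.5509  0.246 ] yaw of y -49.07 tilt [-0.0045 -0.0073 -1.    ] F [-0.51  0.81 -0.62] open 0.0124
```

```bash
python3 -m inch '[[-0.02,0.095,0,0,0,0,0],[-0.02,0.095,0,0,0,0,0],[-0.02,0.095,0,0,0,0,0],[-0.02,0.095,0,0,0,0,0],[-0.02,0.095,0,0,0,0,0]]' | head -2
python3 go.py b
```

```text
time: 1.1
eef_pos: [0.3466, 0.3675, 0.2264]
t 1.1 p [0.3466 0.3675 0.2264] gap z 0.1187 tool delta units [-0.2528  1.0676  0.2396] yaw of y -47.53 tilt [-0.0038 -0.0043 -1.    ] F [ 0.35  0.01 -0.49] open -0.0002
```

```bash
python3 -m inch '[[-0.022,0.095,0,0,0,0,0],[-0.022,0.095,0,0,0,0,0],[-0.022,0.095,0,0,0,0,0],[-0.022,0.095,0,0,0,0,0],[-0.022,0.095,0,0,0,0,0]]' | head -2
python3 go.py b
python3 -m inch '[[-0.022,0.095,0,0,0,0,0],[-0.022,0.095,0,0,0,0,0],[-0.022,0.095,0,0,0,0,0],[-0.022,0.095,0,0,0,0,0],[-0.022,0.09,0,0,0,0,0]]' | head -2
python3 go.py b
```

```text
time: 1.6
eef_pos: [0.4692, 0.1493, 0.227]
t 1.6 p [0.4692 0.1493 0.227 ] gap z 0.1193 tool delta units [-0.1484  0.5778  0.2396] yaw of y -46.63 tilt [-0.0033 -0.0039 -1.    ] F [ 0.49  0.15 -0.17] open -0.0001
time: 2.1
eef_pos: [0.5932, -0.0661, 0.2268]
t 2.1 p [ 0.5932 -0.0661  0.2268] gap z 0.1191 tool delta units [-0.034   0.0942  0.2384] yaw of y -45.93 tilt [-0.0039 -0.0027 -1.    ] F [0.8  0.92 0.31] open -0.0
```

```bash
python3 -m inch '[[-0.017,0.046,0.04,0,0,0.004,0],[-0.017,0.046,0.04,0,0,0.004,0],[0,0,0.04,0,0,0.004,0],[0,0,0.03,0,0,0,0],[0,0,0,0,0,0,0]]' | head -2
python3 go.py b
```

```text
time: 2.6
eef_pos: [0.618, -0.1234, 0.1488]
t 2.6 p [ 0.618  -0.1234  0.1488] gap z 0.0411 tool delta units [ 0.0082 -0.0236  0.082 ] yaw of y -47.96 tilt [ 0.0021 -0.0062 -1.    ] F [-0.51  0.31  0.06] open -0.0
```

```bash
python3 -m inch '[[0.008,-0.024,0.02,0,0,0,0],[0,0,0.02,0,0,0,0],[0,0,0.01,0,0,0,0],[0,0,0,0,0,0,0],[0,0,0,0,0,0,0]]' | head -2
python3 go.py b
python3 - <<'E'
from h import *
i,d=robot.camera('scene'); cv2.imwrite('pics/s1.png',cv2.resize(i[100:300,90:360],None,fx=2.9,fy=2.9))
i,d=robot.camera('wrist'); cv2.imwrite('pics/w1.png',i)
E
```

```text
time: 3.1
eef_pos: [0.6147, -0.1125, 0.1245]
t 3.1 p [ 0.6147 -0.1125  0.1245] gap z 0.0168 tool delta units [-0.0015 -0.0027  0.0336] yaw of y -47.61 tilt [ 0.0052 -0.0077 -1.    ] F [ 0.58 -0.35 -0.57] open -0.0003
```

View pics/s1.png

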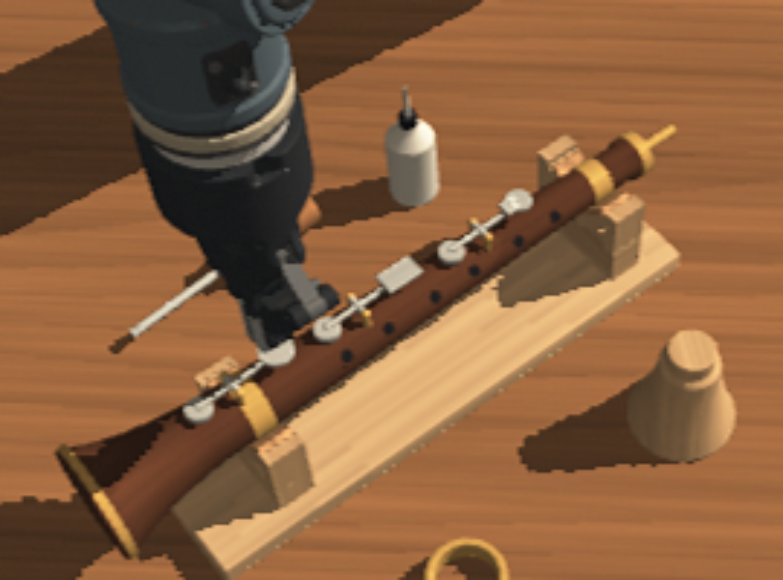

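View pics/w1.png

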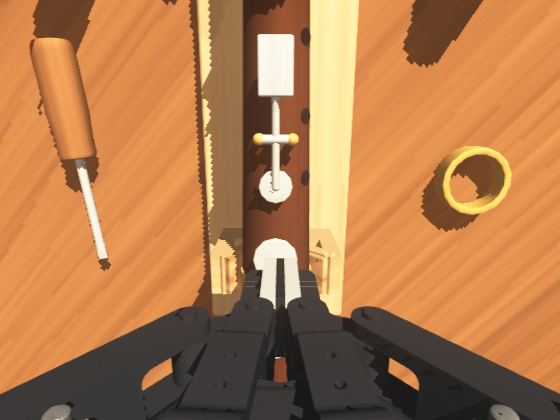

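The fingertips are shut just above the bell key's disc. The wrist view has the disc at (275,255) and the fingers at column 281, so they're centred to within 1–2 mm. Next I'll descend slowly.

```bash
python3 -m inch '[[-0.001,-0.003,0.008,0,0,0,0],[0,0,0.008,0,0,0,0],[0,0,0.006,0,0,0,0],[0,0,0,0,0,0,0],[0,0,0,0,0,0,0]]' | head -2
python3 go.py b
```

```text
time: 3.7
eef_pos: [0.6139, -0.1123, 0.1137]
t 3.7 p [ 0.6139 -0.1123  0.1137] gap z 0.006 tool delta units [-0.0006 -0.0012  0.0121] yaw of y -47.62 tilt [ 0.0073 -0.0086 -0.9999] F [ 0.6  -0.2  -0.53] open 0.0001
```

```bash
python3 -m inch '[[0,0,0.004,0,0,0,0],[0,0,0.004,0,0,0,0],[0,0,0.004,0,0,0,0],[0,0,0.004,0,0,0,0],[0,0,0.004,0,0,0,0]]' | head -2
python3 go.py b
```

```text
time: 4.2
eef_pos: [0.6138, -0.112, 0.1039]
t 4.2 p [ 0.6138 -0.112   0.1039] gap z -0.0038 tool delta units [-0.001  -0.0004 -0.0076] yaw of y -47.63 tilt [ 0.007  -0.0079 -0.9999] F [-0.71  1.92  4.86] open -0.0
```

```bash
python3 -m inch '[[0,0,0.002,0,0,0,0],[0,0,0,0,0,0,0],[0,0,0,0,0,0,0],[0,0,0,0,0,0,0],[0,0,0,0,0,0,0]]' | head -2
python3 go.py b
python3 - <<'E'
from h import *
i,d=robot.camera('scene'); cv2.imwrite('pics/s2.png',cv2.resize(i[170:270,120:255],None,fx=5,fy=5))
print(robot.state()['force'])
E
```

```text
time: 4.7
eef_pos: [0.6139, -0.1119, 0.1043]
t 4.7 p [ 0.6139 -0.1119  0.1043] gap z -0.0034 tool delta units [-0.0011 -0.0005 -0.0068] yaw of y -47.61 tilt [ 0.0076 -0.0085 -0.9999] F [-0.53  1.02  4.34] open -0.0002
[-1.83643612  1.28955061  4.29788567]
```

View pics/s2.png

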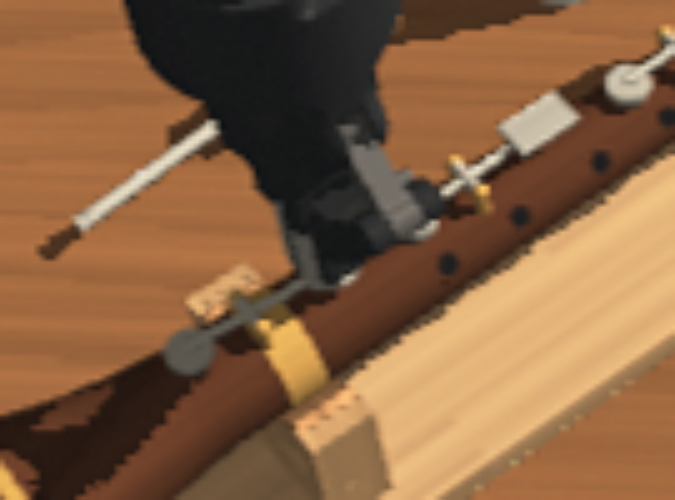

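A force of 4.3 N at 3.5 mm of depth suggests contact on the bell-side edge of the disc, which has a shorter lever arm. I'll press slightly deeper to be sure, then lift.

```bash
python3 -m inch '[[0,0,0.0035,0,0,0,0],[0,0,0.0035,0,0,0,0],[0,0,0.0025,0,0,0,0],[0,0,0.0025,0,0,0,0],[0,0,0.0025,0,0,0,0]]' | head -2
python3 go.py b
```

```text
time: 5.25
eef_pos: [0.6139, -0.1119, 0.1016]
t 5.25 p [ 0.6139 -0.1119  0.1016] gap z -0.0061 tool delta units [-0.0011 -0.0003 -0.0122] yaw of y -47.58 tilt [ 0.0083 -0.0091 -0.9999] F [-4.11  2.   11.69] open -0.0001
```

The force is up to 11.7 N, so the key is against its stop and fully down. Lifting straight up.

```bash
python3 -m inch '[[0,0,-0.02,0,0,0,0],[0,0,-0.03,0,0,0,0],[0,0,-0.03,0,0,0,0],[0,0,0,0,0,0,0],[0,0,0,0,0,0,0]]' | head -2
python3 go.py m
python3 - <<'E'
from h import *
i,d=robot.camera('scene'); cv2.imwrite('pics/s3.png',cv2.resize(i[100:300,90:360],None,fx=2.9,fy=2.9));np.savez('s3.npz',i=i,d=d)
W=pts('scene',d)
hsv=cv2.cvtColor(i,cv2.COLOR_BGR2HSV)
m=((hsv[...,1]<60)&(hsv[...,2]>140)&(d>0)&(abs(W[...,0]-.5)<.25)).astype(np.uint8)
m=cv2.morphologyEx(m,cv2.MORPH_OPEN,np.ones((3,3),np.uint8))
k,l,st,c=cv2.connectedComponentsWithStats(m)
for j in range(1,k):
    w=W[l==j]
    if st[j,4]>15: print(c[j].round(1),np.median(w,0).round(4))
E
```

```text
time: 5.75
eef_pos: [0.6149, -0.1124, 0.1431]
t 5.75 p [ 0.6149 -0.1124  0.1431] gap z 0.0376 tool delta units [-0.0002 -0.1728  0.0725] yaw of y -47.59 tilt [ 0.0113 -0.0105 -0.9999] F [ 0.02 -0.28  0.5 ] open 0.0002
[234.2 147.8] [ 0.4113 -0.0511  0.058 ]
[237.5 160.8] [ 0.4144 -0.0463  0.0231]
[267.7 169. ] [0.4978 0.0178 0.1035]
[245.3 185.9] [ 0.5312 -0.0199  0.0963]
[227.5 194. ] [ 0.5569 -0.0479  0.1054]
[158.7 197.5] [ 0.5028 -0.1898  0.014 ]
[149.5 204. ] [ 0.5193 -0.2044  0.0142]
[202.6 212.9] [ 0.5922 -0.086   0.098 ]
[185.  220.5] [ 0.6138 -0.1105  0.1076]
[158.2 240.5] [ 0.6489 -0.1493  0.1001]
```

View pics/s3.png

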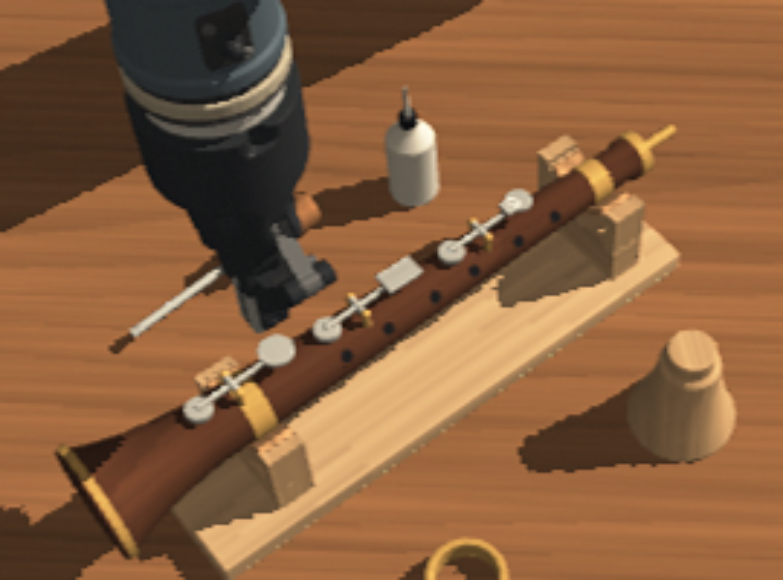

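The scene picture shows the bell key's disc back at z = 107.6 mm and everything else unmoved. Now the middle key, aiming 3–4 mm towards the reed for a better lever arm, and taking out the 0.9° tilt.

```bash
python3 -m inch '[[0,-0.06,0,0.002,0,0,0],[0,-0.06,0,0.002,0,0,0],[0,-0.055,0,0.001,0,0,0],[0,0,0.015,0,0,0,0],[0,0,0.01,0,0,0,0]]' | head -2
python3 go.py m
python3 -m inch '[[0,0,0,0,0,0,0],[0,0,0,0,0,0,0],[0,0,0,0,0,0,0],[0,0,0,0,0,0,0],[0,0,0,0,0,0,0]]' | head -2
python3 go.py m
```

```text
time: 6.3
eef_pos: [0.5538, -0.0467, 0.1262]
t 6.3 p [ 0.5538 -0.0467  0.1262] gap z 0.0207 tool delta units [0.0016 0.0079 0.0414] yaw of y -47.69 tilt [-0.0013  0.0017 -1.    ] F [-0.21  0.16  1.03] open 0.0
time: 6.8
eef_pos: [0.556, -0.0491, 0.1244]
t 6.8 p [ 0.556  -0.0491  0.1244] gap z 0.0189 tool delta units [0.0016 0.0012 0.0379] yaw of y -47.81 tilt [-0.001   0.0012 -1.    ] F [-0.09 -0.2  -0.1 ] open -0.0
```

```bash
python3 -m inch '[[0.0015,-0.007,0.009,0,0,0,0],[0,0,0.009,0,0,0,0],[0,0,0.008,0,0,0,0],[0,0,0,0,0,0,0],[0,0,0,0,0,0,0]]' | head -2
python3 go.py m
```

```text
time: 7.3
eef_pos: [0.5542, -0.046, 0.1104]
t 7.3 p [ 0.5542 -0.046   0.1104] gap z 0.0049 tool delta units [-0.      0.0082  0.0097] yaw of y -47.83 tilt [-7.0e-04  1.1e-03 -1.0e+00] F [-0.4   1.34  0.17] open 0.0001
```

```bash
python3 -m inch '[[0,0,0.004,0,0,0,0],[0,0,0.004,0,0,0,0],[0,0,0.004,0,0,0,0],[0,0,0.004,0,0,0,0],[0,0,0.003,0,0,0,0]]' | head -2
python3 go.py m
```

```text
time: 7.8
eef_pos: [0.5541, -0.0455, 0.101]
t 7.8 p [ 0.5541 -0.0455  0.101 ] gap z -0.0045 tool delta units [-0.0004  0.009  -0.0089] yaw of y -47.84 tilt [-6.0e-04  1.6e-03 -1.0e+00] F [-1.99  0.34  4.06] open 0.0001
```

```bash
python3 -m inch '[[0,0,0.0025,0,0,0,0],[0,0,0.0025,0,0,0,0],[0,0,0.0025,0,0,0,0],[0,0,0,0,0,0,0],[0,0,0,0,0,0,0]]' | head -2
python3 go.py m
```

```text
time: 8.3
eef_pos: [0.5541, -0.0455, 0.0994]
t 8.3 p [ 0.5541 -0.0455  0.0994] gap z -0.0061 tool delta units [-0.0005  0.009  -0.0122] yaw of y -47.81 tilt [ 3.e-04  1.e-03 -1.e+00] F [-1.26  0.52  4.84] open -0.0001
```

The tip is 6 mm down at about 4.8 N, so the key is nearly at its stop. I'll lift and check.

```bash
python3 -m inch '[[0,0,-0.02,0,0,0,0],[0,0,-0.03,0,0,0,0],[0,0,-0.03,0,0,0,0],[0,0,0,0,0,0,0],[0,0,0,0,0,0,0]]' | head -2
python3 go.py r
cat > chk.py <<'E'
from h import *
i,d=robot.camera('scene'); cv2.imwrite('pics/s4.png',cv2.resize(i[100:300,90:360],None,fx=2.9,fy=2.9))
W=pts('scene',d)
hsv=cv2.cvtColor(i,cv2.COLOR_BGR2HSV)
m=((hsv[...,1]<60)&(hsv[...,2]>140)&(d>0)&(abs(W[...,0]-.5)<.25)).astype(np.uint8)
m=cv2.morphologyEx(m,cv2.MORPH_OPEN,np.ones((3,3),np.uint8))
k,l,st,c=cv2.connectedComponentsWithStats(m)
for j in range(1,k):
    w=W[l==j]
    if st[j,4]>15: print(c[j].round(1),np.median(w,0).round(4))
E
python3 chk.py
```

```text
time: 8.8
eef_pos: [0.5554, -0.0465, 0.141]
t 8.8 p [ 0.5554 -0.0465  0.141 ] gap z 0.0373 tool delta units [-0.002  -0.1705  0.0742] yaw of y -47.82 tilt [ 2.9e-03 -4.0e-04 -1.0e+00] F [-0.22  0.27 -0.55] open 0.0001
[267.8 169. ] [0.4978 0.0179 0.1036]
[245.3 185.9] [ 0.5311 -0.0198  0.0963]
[227.3 193.9] [ 0.5564 -0.0482  0.1054]
[158.7 197.5] [ 0.5027 -0.1897  0.0139]
[149.5 204. ] [ 0.5181 -0.2043  0.0141]
[202.6 212.9] [ 0.5922 -0.0861  0.0983]
[186.8 221.3] [ 0.6155 -0.1078  0.107 ]
```

```bash
python3 -m inch '[[-0.001,-0.06,0,0,0,0,0],[-0.001,-0.06,0,0,0,0,0],[0,-0.05,0,0,0,0,0],[0,0,0.015,0,0,0,0],[0,0,0.01,0,0,0,0]]' | head -2
python3 -m inch '[[0,0,0,0,0,0,0],[0,0,0,0,0,0,0],[0,0,0,0,0,0,0],[0,0,0,0,0,0,0],[0,0,0,0,0,0,0]]' | head -2
python3 go.py r
```

```text
time: 9.35
eef_pos: [0.496, 0.0165, 0.1248]
time: 9.85
eef_pos: [0.499, 0.0139, 0.1231]
t 9.85 p [0.499  0.0139 0.1231] gap z 0.0194 tool delta units [ 0.0006 -0.0053  0.0388] yaw of y -48.07 tilt [ 0.0024 -0.0014 -1.    ] F [-0.85 -0.54 -0.22] open 0.0002
```

```bash
python3 -m inch '[[0,-0.012,0.009,0,0,0,0],[0,0,0.009,0,0,0,0],[0,0,0.008,0,0,0,0],[0,0,0,0,0,0,0],[0,0,0,0,0,0,0]]' | head -2
python3 go.py r
```

```text
time: 10.35
eef_pos: [0.4947, 0.0186, 0.109]
t 10.35 p [0.4947 0.0186 0.109 ] gap z 0.0053 tool delta units [0.0007 0.0075 0.0107] yaw of y -48.07 tilt [ 0.0027 -0.0014 -1.    ] F [ 0.04 -0.36 -0.18] open -0.0
```

```bash
python3 -m inch '[[0,0,0.004,0,0,0,0],[0,0,0.004,0,0,0,0],[0,0,0.004,0,0,0,0],[0,0,0.004,0,0,0,0],[0,0,0.003,0,0,0,0]]' | head -2
python3 go.py r
python3 -m inch '[[0,0,0.0025,0,0,0,0],[0,0,0.0025,0,0,0,0],[0,0,0.0025,0,0,0,0],[0,0,0,0,0,0,0],[0,0,0,0,0,0,0]]' | head -2
python3 go.py r
```

```text
time: 10.85
eef_pos: [0.4947, 0.019, 0.0995]
t 10.85 p [0.4947 0.019  0.0995] gap z -0.0042 tool delta units [ 0.0002  0.0081 -0.0083] yaw of y -48.09 tilt [ 2.9e-03 -9.0e-04 -1.0e+00] F [-0.01  0.58  5.24] open -0.0001
time: 11.35
eef_pos: [0.4947, 0.019, 0.0978]
t 11.35 p [0.4947 0.019  0.0978] gap z -0.0059 tool delta units [ 0.0001  0.0083 -0.0117] yaw of y -48.06 tilt [ 0.004  -0.0014 -1.    ] F [-1.16  0.14  5.6 ] open -0.0004
```

The reed key is down by 5.9 mm at 5.6 N. Lifting well clear and checking.

```bash
python3 -m inch '[[0,0,-0.02,0,0,0,0],[0,0,-0.04,0,0,0,0],[0,0,-0.06,0,0,0,0],[0,0,-0.06,0,0,0,0],[0,0,-0.06,0,0,0,0]]' | head -2
python3 -m inch '[[0,0,-0.04,0,0,0,0],[0,0,0,0,0,0,0],[0,0,0,0,0,0,0],[0,0,0,0,0,0,0],[0,0,0,0,0,0,0]]' | head -2
python3 go.py r; python3 chk.py
```

```text
time: 11.85
eef_pos: [0.4922, 0.0188, 0.219]
time: 12.35
eef_pos: [0.4935, 0.0182, 0.2426]
t 12.35 p [0.4935 0.0182 0.2426] gap z 0.1389 tool delta units [0.0031 0.0077 0.2779] yaw of y -48.07 tilt [ 0.0023 -0.0028 -1.    ] F [0.03 1.36 0.11] open 0.0003
[292.3  72.7] [0.5297 0.0512 0.3423]
[235.4 152.3] [ 0.4122 -0.0481  0.0551]
[267.7 169. ] [0.4975 0.0178 0.1034]
[245.3 185.9] [ 0.5307 -0.0198  0.0955]
[227.6 193.8] [ 0.556  -0.0476  0.1054]
[156.5 199. ] [ 0.5062 -0.1933  0.0132]
[202.6 212.9] [ 0.5922 -0.0861  0.098 ]
[185.  220.5] [ 0.614  -0.1106  0.1075]
[158.3 240.4] [ 0.6485 -0.1491  0.1004]
```

View pics/s4.png

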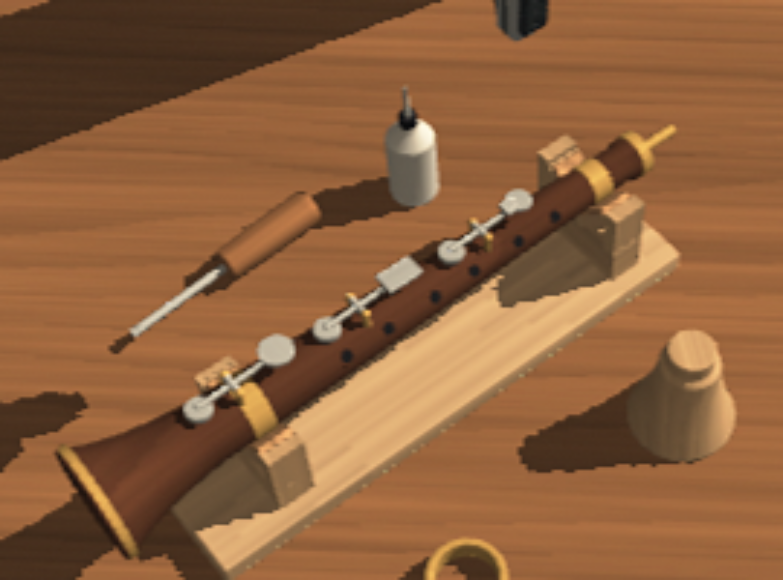

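All three keys are up, nothing has shifted and the arm is clear.

```bash
python3 -c "
from plant import robot
print(robot.job_done())"
```

```text
the job is handed in; nothing more can be done
None
```

I pressed the three keys one at a time with the shut fingertips, in order: bell, middle, reed. I lifted clear after each, and handed the job in at about 12.4 s of the 51 s allowed; no verdict is reported.

| Key | Tip travel below rest height | Upward force on the tool at the bottom | Touchpiece height before → after |
|---|---|---|---|
| Bell | 6.1 mm | 11.7 N | 107.6 → 107.5 mm |
| Middle | 6.1 mm | 4.8 N | 105.7 → 105.4 mm |
| Reed | 5.9 mm | 5.6 N | 103.5 → 103.4 mm |

- **Key angles:** I had no direct reading of these. That each key passed 0.12 rad is worked out from tip travel and force.
- **Bell key force:** this press ran onto the hard stop, so its force was higher than intended but well under the 25 N limit. I pressed the other two more gently, 3–4 mm nearer the reed.
- **Last check:** the final camera view shows all three keys back up, the shawm in its cradle within about 1 mm of where it started, and the arm clear above it. The screwdriver, oiler, bell blank and ferrule look undisturbed; I compared the bell blank and ferrule only by eye.
- **Disagreements:** the top and scene cameras differed by about 2 mm on key positions, within their calibration.

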